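# Secure the cart wheel on its stub axle with an R-clip

## Task

Slide the wheel fully home on its stub axle, against the collar, so that the axle's cross-drilled hole is clear; then take the R-clip out of the wooden block and push its straight leg down through the hole until the bow springs over the axle, and let go of it. Push gently, feeling for the hole, never with more than about 20 N on the wheel, axle or clip, and leave the two other pins standing in the block.

Things in the scene. Friction and masses are not known exactly. Their poses are not given: they have to be found in the camera images.
- stand: Steel stand fixed to the bench, turned about z at random: base plate 150 x 210 x 8 mm, green post 143 mm high centred 145 mm along its +y, and a level stub axle, 25 mm in diameter, along its y axis, free end to -y, about 44 mm before the origin. A 40 mm collar begins 95 mm along +y; the hub touches it when home. Origin on the bench below the axle's line; z up.
- axle_mid (a point): Point on the axle's centre line, 115 mm above the bench, in the stand's axes. The cross-drilled hole stands upright through the axle, 8 mm wide, mouths countersunk 0.8 mm, 25 mm deep; its upper mouth is 12.5 mm above the centre line. Its place along the axle is not measured: the axle sits tight, but further in or out of its post, so the hole lies anywhere within 12 mm of this point along y.
- wheel (a joint): How far the wheel stands out from home, m: 0 is home (hub against the collar, its other end 19 mm along the stand's +y from axle_mid), up to 0.048 towards the axle's free end, where the hub covers the hole. It slides with about 4 N of friction.
- wheel_face (a point): Centre of the tyre's outer face (towards the axle's free end, the stand's -y), on the axle's line. Wheel 150 mm in diameter, tyre 35 mm wide; the hub, 40 mm in diameter, stands out 38 mm from this face towards the free end. Above the hub the tyre's face can be pushed, 20 to 65 mm above the axle's line. At home this point is 57 mm along the stand's +y from axle_mid.
- clip_eye (a point): Centre of the R-clip's coiled eye, where it is grasped: 26 mm across, 12 mm thick along the clip's y. The clip is of 6 mm steel wire, 124 mm tall, 85 g. Its z points up along the straight leg, x from leg to bow. The leg lies 8 mm to -x of the eye's centre. It starts upright, leaning slightly, in one of the block's holes, its y roughly along the row. Either side of the axle may take the bow.
- clip_tip (a point): Blunt, slightly bevelled lower end of the R-clip's straight leg (6 mm in diameter), 111 mm below the eye; axes of the clip.
- clip_seat (a point): Point on the straight leg's centre line, 62.5 mm above its tip and 48.5 mm below the eye, that lies on the axle's centre line (within about 3 mm) when the clip is home; axes of the clip. Beside it the bow is rounded to fit the 25 mm axle; 13 mm lower is the bow's throat, 8.5 mm from the leg's centre line, and 25 mm lower its flared end.
- clip_bow (a joint): Angle by which the bow is sprung open about the eye, rad: 0 relaxed, 0.10 at most. Passing over the axle opens it to about 0.04 and takes a push of roughly 3 to 8 N along the leg; then it springs back, drawing the clip on down for some 10 mm, until no force is left. Pushed 2 to 4 mm past home, the bow's neck meets the axle and the force climbs steeply.
- block: Wooden block, 70 x 200 x 45 mm, fixed; origin at the centre of its underside, z up. Three upright holes of 8 mm, 28 mm deep, lie along its y at -65, 0 and +65 mm. One holds the R-clip, the others a clevis pin and a pull pin, in any order.
- clevis_head (a point): Head (18 mm across) of a straight clevis pin that stands 59 mm out of the block; to be left there.
- pullpin_bend (a point): Bend of an L-shaped pull pin of 6 mm rod, 67 mm out of the block, its level arm 33 mm long; to be left there.
There are look-alikes about, which are no part of the job. Leave any blue look-alike of the part that bears clip_eye alone.

How it is judged (in metres and radians):
On the way, in this order (a step that is already met when the one before it is completed fails the run):
1. the wheel is home against the collar (within 2 mm) (value of joint wheel below 0.002 m), for 0.2 s.
2. the leg has come out below the axle, through the hole (z of clip_tip in the frame of axle_mid below -0.014 m and x of clip_tip in the frame of axle_mid between -0.01 and 0.01 m and y of clip_tip in the frame of axle_mid between -0.018 and 0.018 m), for 0.1 s.
At the end, for the whole second after the job is handed in: Wheel within 2 mm of home; the R-clip's leg through the cross hole, upright within 0.3 rad, its seat point within 4 mm sideways and 5 mm in height of the axle's line and 17 mm of axle_mid along it; the bow sprung back (below 0.02 rad); the clip at rest and released (value of joint wheel below 0.002 m and x of clip_seat in the frame of axle_mid between -0.004 and 0.004 m and z of clip_seat in the frame of axle_mid between -0.005 and 0.005 m and y of clip_seat in the frame of axle_mid between -0.017 and 0.017 m and angle between clip_seat's own z axis and vertical below 0.3 rad and value of joint clip_bow below 0.02 rad and linear speed of clip below 0.02 m/s); the robot touches nothing.
It fails at once if the clip's contacts with the axle, hub or stand add up to more than 40 N (squeeze of bow and leg included) (contact force between clip and stand above 40 N).
It fails at once if the robot pushes on the wheel, axle or stand with more than 25 N (contact force between the arm and stand above 25 N).
It fails at once if one of the other two pins is shifted by more than 30 mm (distance of any of clevis_head, pullpin_bend from where it was at the start of the episode above 0.03 m).
It also fails if it takes over 72 s, if anything falls off the work surface, if the arm or the gripper's body presses on something with over 40 N, if the wrist force passes 120 N, or if a joint passes its speed limit or range.

## Robot

A 6-joint arm with a two-finger parallel gripper is mounted at the origin on the work surface. World frame = base frame: x ahead of the robot, y to its left, z up, the work surface at z = 0. Lengths are in m, angles in degrees, forces in N, time in s.
With the tool pointing down it reaches from about 0.3 to 0.75 m from the base axis. Payload 8.5 kg.
Tool frame: the origin (TCP) lies at the very end of the fingers, on their centre line; the grasp point (between the pads) lies 19 mm behind it (env.pinch_z is the distance from the TCP to the grasp point, in m); z points along the fingers, y is the line along which they close (so a half turn about z gives the same grasp; the last joint's range is limited). The gripper opens to 85 mm and grips with 20 to 120 N. Pads are 22 mm wide; open, the fingers measure 114 mm over their backs; the gripper's body (76 mm by 85 mm) begins 54 mm behind the grasp point. The pads swing forward as they close: fully open they stand 13 mm farther back than shut.
Start: joints at [63.008, 21.807, 74.336, -0, 83.858, -12.336], TCP at [0.139, 0.532, 0.231] pointing down, gripper open.
Joint ranges: [-178.18, 178.18], [-50.72, 133.34], [12.68, 142.11], [-81.47, 261.47], [9.98, 163.14], [-165.26, 165.26]. Speed limits (degrees/s): [136.94, 136.94, 180, 180, 180, 180].

## Interface

Orientations are given as a 3x3 rotation matrix whose columns are the frame's x, y, z axes.
In Python, from rig import env, viewer gives the robot as it stands.
- The arm moves only by the tool drive_tool, never from a script. Its argument "series" is a list of rows, each a list of 3 entries, a list of its own where there are three numbers: the shift along the tool's x, y, z in m, then the turn about the tool's z in degrees, then the finger opening in m, from 0 to 0.0854. A call has 1 to 20 rows; each row is the pose to reach, as a shift and turn from the pose commanded when the call began, along the tool's axes at that moment; what a row does not reach only later rows make up. A row lasts 1/10 s, in which the tool goes at most 50 mm and 8.59 degrees, less where a joint would pass 70% of its speed; a pose out of reach is approached as far as the arm can. A call with a gripper value outside its range is refused whole. The fingers move at their own pace and stop on an object; "newtons" is the grip in N (left out, the last holds). Time passes only in rows, so rows that repeat a pose let the fingers close. It gives the time, the measured TCP pose, the force, the opening and the grip force at its end, in the units of the state.
- env.observe(): the state, without advancing time (a new reading comes with each control period).
- viewer.get_image(name): name is "scene" or "top"; returns a dict with "img" (480x640x3 uint8, red, green, blue), "depth" (480x640 float32, m along the optical axis (not along the pixel's ray), 0 where there is no reading), "camera_matrix" (3x3 intrinsics, pixels), "distortion" ([k1, k2, p1, p2, k3] as OpenCV has them; the pictures are not rectified), "rvec" (rotation vector, rad) and "tvec" (3), from world to camera coordinates, as OpenCV has them. Camera axes: x right, y down, z forward; pixel columns grow to the right and rows downward; lengths in m; the calibration is good to about 2 mm. A picture is of the moment at which its call begins.
- env.close_job(): hands the job in; it is judged then, once.
The state is a dict: "time_s": time; "q": joint angles; "qvel": joint speeds; "joint_efforts": joint torques, N m; "position": TCP position; "tool_rot": TCP orientation; "ft_force": force on the tool from outside, world axes, zero at the start; "wrist_torque": the same for the moment, N m; "grip_width": finger opening in m; "gripper_force": force on a finger pad.
Only numpy, scipy, OpenCV 4.12 (cv2) and the standard library are available. Lean on these libraries where they do the work, as an engineer would, in place of code of your own. Each camera call takes 0.05 s, during which the arm holds its last target. There are 200 camera calls.

## Working session

There is one attempt and no reset: what is moved stays moved. The work goes in short steps, Python scripts to look and compute and a tool call to move; the robot and the scene stay as the last step left them, time stands still between calls to the robot, and variables do not carry over. Pictures are saved under pics/ and viewed, at most 10 in all, crops included, and the job is handed in when it is done.

Besides the shell and the picture viewer there is one more tool, called after "Emit:" as a command line: name --argument value ..., lists and objects as JSON in quotes. drive_tool: Moves the arm, as the interface text tells. Its arguments: {"type":"object","properties":{"series":{"type":"array"},"newtons":{"type":"number"}},"required":["series"]}

```bash
ls; mkdir -p pics
cat > h.py <<'E'
import numpy as np, cv2
from rig import env, viewer
def cap(n):
    d=viewer.get_image(n); d['R']=cv2.Rodrigues(np.array(d['rvec'],float))[0]; d['t']=np.array(d['tvec'],float).ravel()
    d['K']=np.array(d['camera_matrix'],float); d['D']=np.array(d['distortion'],float); return d
def ray(d,uv):
    p=cv2.undistortPoints(np.array(uv,float).reshape(-1,1,2),d['K'],d['D']).reshape(-1,2)
    r=np.c_[p,np.ones(len(p))]@d['R']; return -d['R'].T@d['t'], r
def onz(d,uv,z):
    c,r=ray(d,uv); return c+r*((z-c[2])/r[:,2])[:,None]
def dep(d,uv):
    uv=np.array(uv).reshape(-1,2).astype(int); c,r=ray(d,uv); return c+r*d['depth'][uv[:,1],uv[:,0]][:,None]
def cloud(d):
    v,u=np.mgrid[0:480,0:640]; return dep(d,np.c_[u.ravel(),v.ravel()]).reshape(480,640,3)
def proj(d,P): return cv2.projectPoints(np.array(P,float).reshape(-1,3),np.array(d['rvec'],float),d['t'],d['K'],d['D'])[0].reshape(-1,2)
def tri(d1,u1,d2,u2):
    c1,r1=ray(d1,u1);c2,r2=ray(d2,u2);out=[]
    for a,b in zip(r1,r2):
        s=np.linalg.lstsq(np.c_[a,-b],c2-c1,rcond=None)[0]; p=c1+a*s[0];q=c2+b*s[1]; out.append(np.r_[(p+q)/2,np.linalg.norm(p-q)])
    return np.array(out)
def save(n,d): cv2.imwrite('pics/'+n,d['img'][:,:,::-1] if isinstance(d,dict) else d[:,:,::-1])
E
python3 - <<'E'
from h import *
print(env.observe()); print(env.pinch_z)
for n in('scene','top'):
    d=cap(n); save(n+'0.png',d); print(n,-d['R'].T@d['t'],d['R'],d['K'],d['D'])
E
```

```text
pics
{'time_s': 0.0, 'q': array([ 6.30080796e+01,  2.18425850e+01,  7.43878238e+01, -5.66523496e-04,
        8.38578606e+01, -1.23353024e+01]), 'qvel': array([-0.0267428 ,  0.02946539,  0.01171444, -0.10242413, -0.06547088,
       -0.00220882]), 'joint_efforts': array([-1.57638838e-04, -4.48453581e+01, -2.31280518e+01, -2.57324618e-04,
        4.72526604e-03, -5.70024940e-05]), 'position': array([0.13902021, 0.53181973, 0.23067876]), 'tool_rot': array([[-9.67459770e-01,  2.53023945e-01, -6.90460951e-04],
       [ 2.53024685e-01,  9.67458842e-01, -1.37723895e-03],
       [ 3.19518120e-04, -1.50712694e-03, -9.99998813e-01]]), 'ft_force': array([ 0.03060608, -0.59153479,  0.18404394]), 'wrist_torque': array([ 0.04750894, -0.02844294,  0.02372313]), 'gripper_force': 0.0, 'grip_width': 0.08519943041904572}
0.0187
scene [ 0.82164746 -0.62512822  0.72325732] [[ 0.77859177  0.6274294  -0.01127832]
 [ 0.42346109 -0.53857667 -0.72843385]
 [-0.46311505  0.56237667 -0.6850233 ]] [[486.55001083   0.         311.87317208]
 [  0.         486.55001083 238.40004424]
 [  0.           0.           1.        ]] [-0.08280138  0.          0.          0.          0.        ]
top [ 0.30181809 -0.1025084   1.00276164] [[ 0.00388313 -0.99999092  0.00175474]
 [-0.99406917 -0.00405083 -0.1086742 ]
 [ 0.10868032 -0.00132233 -0.99407587]] [[507.68907431   0.         325.66218285]
 [  0.         507.68907431 232.84037489]
 [  0.           0.           1.        ]] [-0.11969881  0.          0.          0.          0.        ]
```

View pics/scene0.png

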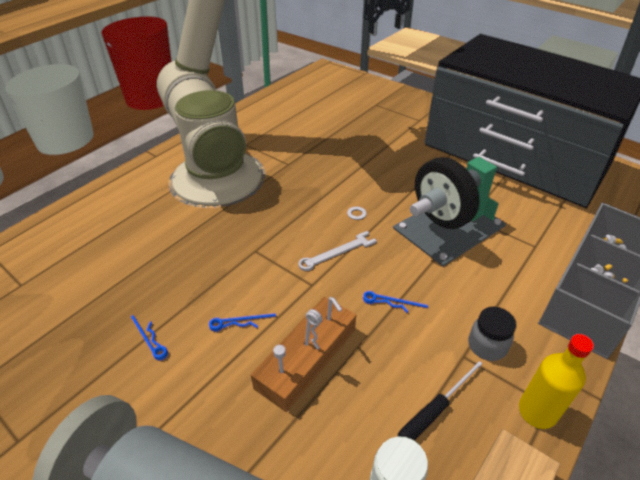

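View pics/top0.png

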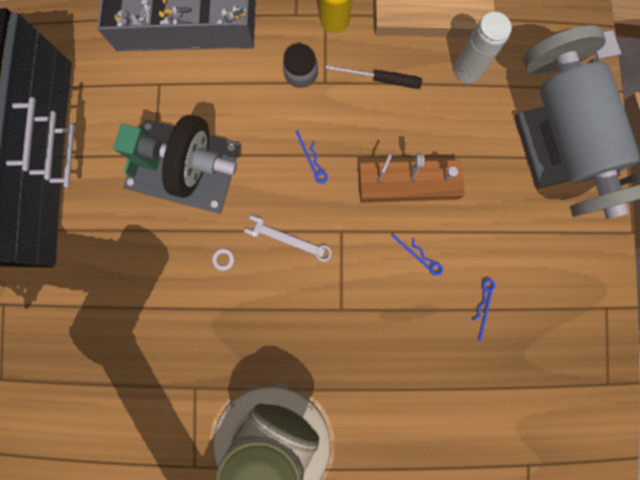

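Scene: wheel on the axle at (450,192), block with clevis head at (280,352), clip eye at (313,317) in the middle hole, pull pin at (333,303). In the top view the clip eye is near (419,160), axle end (230,166), post (128,142). Three blue look-alike clips lie on the bench.

Run:
```python
from h import *
s=cap('scene'); t=cap('top')
for n,d,(u0,u1,v0,v1) in(('s',s,(240,370,280,410)),('t',t,(350,475,135,210))):
    P=cloud(d); 
    cv2.imwrite(f'pics/blk_{n}.png',cv2.resize(d['img'][v0:v1,u0:u1,::-1],None,fx=4.5,fy=4.5,interpolation=cv2.INTER_CUBIC))
    Q=P[v0:v1,u0:u1]; dd=d['depth'][v0:v1,u0:u1]; m=(dd>0)
    print(n,'bench z',np.median(Q[...,2][m&(abs(Q[...,2])<.01)]))
    top=m&(abs(Q[...,2]-.045)<.006); pts=Q[top][:,:2].astype(np.float32)
    print('blocktop',cv2.minAreaRect(pts),np.median(Q[top][:,2]))
    hi=(m&(Q[...,2]>.06)).astype(np.uint8)
    k,l,st,c=cv2.connectedComponentsWithStats(hi)
    for i in range(1,k):
        q=Q[l==i]
        if len(q)>4: print(len(q),c[i]+[u0,v0],q.min(0),q.max(0),q.mean(0))
# stand: green post and axle
for n,d in(('s',s),('t',t)):
    P=cloud(d); h=cv2.cvtColor(d['img'],cv2.COLOR_RGB2HSV)
    g=(h[...,0]>60)&(h[...,0]<95)&(h[...,1]>120)&(d['depth']>0)&(P[...,1]>.1)&(P[...,0]>.2)&(P[...,2]>.01)&(P[...,2]<.2)
    q=P[g]; print(n,'green',len(q),q.min(0),q.max(0)); 
    qt=q[q[:,2]>q[:,2].max()-.006]; print(np.median(qt[:,2]),cv2.minAreaRect(qt[:,:2].astype(np.float32)))
    pl=(abs(P[...,2]-.008)<.003)&(d['depth']>0)&(P[...,1]>.05)&(P[...,1]<.4)&(P[...,0]>.3)&(h[...,1]<120)&(h[...,2]<130)
    q=P[pl]; print('plate',len(q),cv2.minAreaRect(q[:,:2].astype(np.float32)) if len(q) else '')
u0,u1,v0,v1=100,260,100,220
a=cv2.resize(t['img'][v0:v1,u0:u1,::-1],(640,480),interpolation=cv2.INTER_CUBIC)
cv2.imwrite('pics/stand_t.png',a)
a=cv2.imread('pics/blk_s.png');b=cv2.imread('pics/blk_t.png')
c=np.zeros((600,800,3),np.uint8); a=cv2.resize(a,(400,400)); b=cv2.resize(b,(400,240)); c[:400,:400]=a; c[:240,400:]=b
e=cv2.resize(s['img'][140:270,380:510,::-1],(360,360),interpolation=cv2.INTER_CUBIC); c[240:,440:]=e
cv2.imwrite('pics/mix.png',c)
```

```text
s bench z -0.0003630272299469661
blocktop ((0.5135803818702698, -0.2716878056526184), (0.07293882966041565, 0.2017696648836136), 2.525890588760376) 0.044542166689493845
116 [332.43103448 305.02586207] [ 0.51115048 -0.22372675  0.06057217] [ 0.54570873 -0.20776203  0.1130297 ] [ 0.52470456 -0.21426014  0.09651973]
329 [312.10942249 323.6656535 ] [ 0.51547912 -0.27847318  0.06000041] [ 0.5436003 -0.265843   0.1396726] [ 0.52961991 -0.2732711   0.11147379]
167 [279.60479042 353.43712575] [ 0.50805531 -0.34517984  0.06063305] [ 0.5258177  -0.32765396  0.10671777] [ 0.51863172 -0.33806324  0.09617751]
t bench z 0.00020891074049700364
blocktop ((0.511171281337738, -0.2704547643661499), (0.07217853516340256, 0.20129352807998657), 2.6381843090057373) 0.04520863771369327
86 [385.04651163 166.06976744] [ 0.50784998 -0.22165624  0.0623414 ] [ 0.54418111 -0.20331003  0.11342693] [ 0.52254815 -0.21105135  0.10285672]
169 [417.90532544 163.72189349] [ 0.51039455 -0.27593543  0.06015116] [ 0.53954194 -0.2637725   0.14380303] [ 0.52400177 -0.26867783  0.11616875]
99 [451.73737374 171.93939394] [ 0.50521824 -0.34299522  0.06339185] [ 0.52235628 -0.32607341  0.10867314] [ 0.5134319  -0.33387122  0.10063277]
s green 786 [0.54068207 0.13109431 0.01128337] [0.77975055 0.53947162 0.15131603]
0.15131602548450696 ((0.6015008091926575, 0.14877808094024658), (0.0, 0.0), 0.0)
plate 2513 ((0.6980988383293152, 0.16511568427085876), (0.21065108478069305, 0.4781394600868225), 85.66996765136719)
t green 3 [0.53656738 0.26797507 0.05547912] [0.55841542 0.28124647 0.14498578]
0.14488118845200548 ((0.5566054582595825, 0.2680569887161255), (0.003623557509854436, 0.0), -177.4077911376953)
plate 3626 ((0.6862017512321472, 0.2047865390777588), (0.2971705496311188, 0.4624972343444824), 87.992431640625)
```

View pics/mix.png

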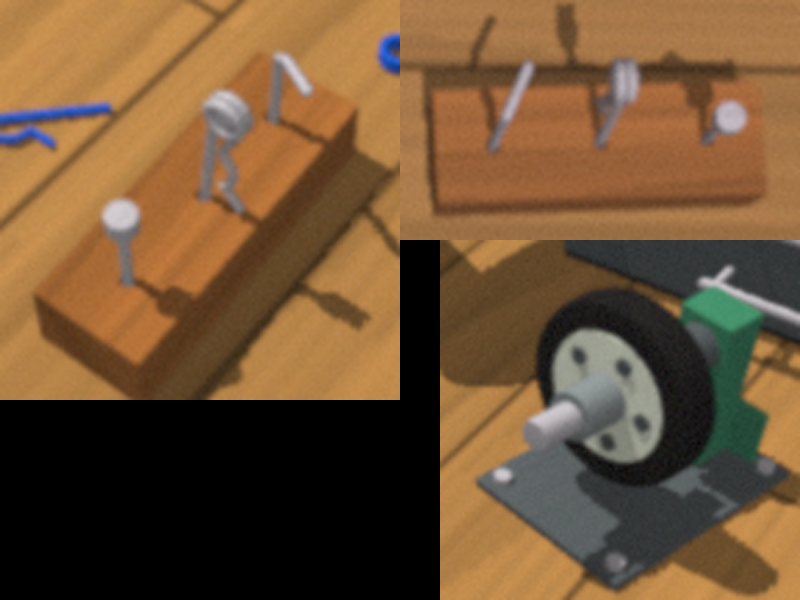

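View pics/stand_t.png

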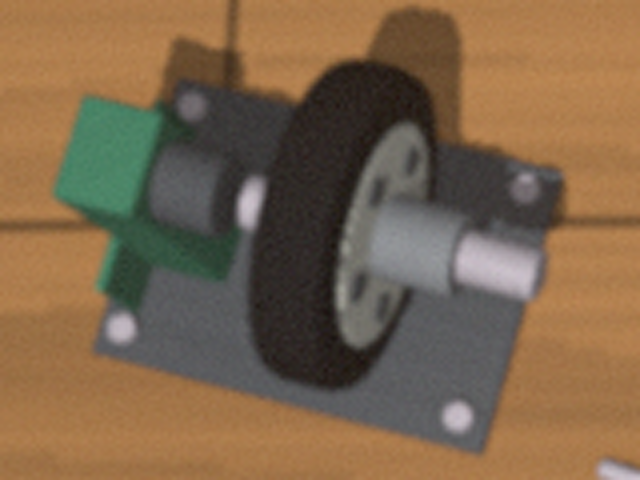

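```bash
cat > st.py <<'E'
from h import *
def run(s,t):
  for n,d,box in(('s',s,(380,515,150,270)),('t',t,(105,250,105,220))):
    P=cloud(d); u0,u1,v0,v1=box; m=np.zeros((480,640),bool); m[v0:v1,u0:u1]=1; m&=d['depth']>0
    h=cv2.cvtColor(d['img'],cv2.COLOR_RGB2HSV).astype(int)
    g=m&(h[...,0]>55)&(h[...,0]<100)&(h[...,1]>90)
    q=P[g]; zt=np.percentile(q[:,2],95); qt=q[abs(q[:,2]-.1505)<.004]
    print(n,'green',len(q),zt,len(qt),cv2.minAreaRect(qt[:,:2].astype(np.float32)))
    pl=m&(abs(P[...,2]-.008)<.0035)&(h[...,1]<90); q=P[pl]
    cc=cv2.connectedComponentsWithStats(cv2.morphologyEx(pl.astype(np.uint8),cv2.MORPH_OPEN,np.ones((3,3))))
    i=1+np.argmax(cc[2][1:,4]); q=P[cc[1]==i]; print('plate',len(q),cv2.minAreaRect(q[:,:2].astype(np.float32)),np.median(q[:,2]))
    ax=m&(h[...,2]>150)&(h[...,1]<50)&(P[...,2]>.08)&(P[...,2]<.14); q=P[ax]
    print('axle bright',len(q),q.min(0),q.max(0))
    tp=m&(abs(P[...,2]-.1265)<.0035); 
    ty=m&(P[...,2]>.165)&(h[...,2]<110)&(h[...,1]<90); q=P[ty]; print('tyre top',len(q),q.min(0),q.max(0),q.mean(0))
E
python3 - <<'E'
from st import *
s=cap('scene'); t=cap('top'); run(s,t)
import scipy.optimize as so
# axle/hub fit: pts of bright axle near the free end, both views
for n,d in(('s',s),('t',t)):
    P=cloud(d);h=cv2.cvtColor(d['img'],cv2.COLOR_RGB2HSV)
    for v,u in ([(206,415),(203,424),(198,436),(205,432)] if n=='s' else [(165,222),(165,230),(161,204),(140,125),(142,148)]): print(n,u,v,d['img'][v,u],P[v,u],h[v,u])
E
```

```text
s green 938 0.14271086836748184 5 ((0.5949588418006897, 0.13368722796440125), (0.03228277713060379, 0.004360743332654238), 49.670108795166016)
plate 2461 ((0.550240695476532, 0.18429917097091675), (0.2110755741596222, 0.14863276481628418), 74.425048828125) 0.006970110100841476
axle bright 431 [0.48751471 0.05730497 0.08604106] [0.58137702 0.14536693 0.1398852 ]
tyre top 766 [0.48673145 0.1179348  0.16509003] [0.59549389 0.16342325 0.19009978] [0.5474798  0.13651311 0.17828909]
t green 667 0.14543304796122472 8 ((0.5626179575920105, 0.25046831369400024), (0.02283366769552231, 0.03283138945698738), 83.80085754394531)
plate 1067 ((0.49924424290657043, 0.14083173871040344), (0.09195711463689804, 0.08038469403982162), 76.14523315429688) 0.008173552349282076
axle bright 282 [0.50419056 0.06062332 0.11722588] [0.55361488 0.19543846 0.13711058]
tyre top 1256 [0.47913441 0.12153898 0.16504919] [0.59204714 0.17465129 0.19320103] [0.53071333 0.14636678 0.18122401]
s 415 206 [186 180 185] [0.51639964 0.06079319 0.12468843] [155   8 186]
s 424 203 [188 181 186] [0.52570674 0.07948562 0.12492223] [159   9 188]
s 436 198 [122 127 127] [0.5391661  0.10167053 0.13014576] [ 90  10 127]
s 432 205 [94 96 97] [0.53803619 0.0911918  0.11863229] [100   8  97]
t 222 165 [196 187 192] [0.51743871 0.08028967 0.12861077] [163  12 196]
t 230 165 [179 168 175] [0.51747904 0.06605848 0.12831644] [161  16 179]
t 204 161 [143 143 148] [0.52372629 0.11178605 0.13291407] [120   9 148]
t 125 140 [ 74 131 103] [0.56053357 0.25410592 0.14331694] [ 75 111 131]
t 148 142 [88 88 87] [0.55855181 0.21432083 0.13567513] [30  3 88]
```

```bash
cat >> st.py <<'E'
from scipy.optimize import least_squares
def axis(d,box):
    P=cloud(d); u0,u1,v0,v1=box; m=np.zeros((480,640),bool); m[v0:v1,u0:u1]=1; m&=(d['depth']>0)&(P[...,2]>.1)&(P[...,2]<.138)
    h=cv2.cvtColor(d['img'],cv2.COLOR_RGB2HSV); m&=(h[...,1]<50)
    q=P[m]; p=np.array([.517,.075,.115,np.radians(74.4)])
    for it in range(5):
        def split(p):
            y=np.array([np.cos(p[3]),np.sin(p[3])]); a=(q[:,:2]-p[:2])@y; l=(q[:,:2]-p[:2])@np.array([y[1],-y[0]]); return a,np.hypot(l,q[:,2]-p[2])
        a,r=split(p); A=(abs(r-.0125)<.004)&(a<.2); H=(abs(r-.020)<.003)&(a<.2); k=A|H; R=np.where(A,.0125,.02)
        f=least_squares(lambda x:(split(np.r_[x[0],p[1],x[1],x[2]])[1]-R)[k],[p[0],p[2],p[3]],loss='soft_l1',f_scale=.001)
        p[[0,2,3]]=f.x
    a,r=split(p)
    print('axis x at y=.075',p[0],'z',p[2],'deg',np.degrees(p[3]),A.sum(),H.sum(),'axle span y-along',np.percentile(a[A],[1,99]),'hub',np.percentile(a[H],[1,99]))
    return p
E
python3 - <<'E'
from st import *
s=cap('scene'); t=cap('top'); axis(s,(380,515,150,270)); axis(t,(105,250,105,220))
for n,d,box in(('s',s,(380,515,150,270)),('t',t,(105,250,105,220))):
    P=cloud(d); u0,u1,v0,v1=box; m=np.zeros((480,640),bool); m[v0:v1,u0:u1]=1
    h=cv2.cvtColor(d['img'],cv2.COLOR_RGB2HSV).astype(int); g=m&(h[...,0]>55)&(h[...,0]<100)&(h[...,1]>70)&(abs(P[...,2]-.143)<.003)
    print(n,g.sum(),np.median(P[g][:,2]),cv2.minAreaRect(P[g][:,:2].astype(np.float32)))
# clip: eye top and leg in both views
for n,d,(u0,u1,v0,v1) in(('s',s,(290,333,300,345)),('t',t,(400,435,145,190))):
    P=cloud(d)[v0:v1,u0:u1]; 
    for a,b in((.06,.075),(.075,.09),(.09,.105),(.116,.13),(.13,.15)):
        k=(P[...,2]>a)&(P[...,2]<b); q=P[k]; print(n,a,k.sum(),q.mean(0),q.min(0)[:2],q.max(0))
E
```

```text
axis x at y=.075 0.5199588748866618 z 0.1139572804507407 deg 75.28252286482983 260 437 axle span y-along [-0.01820906  0.0557696 ] hub [0.01821722 0.15990757]
axis x at y=.075 0.5180852843720163 z 0.11508029872994456 deg 75.39359183698267 452 845 axle span y-along [-0.01622258  0.13536185] hub [0.0206363  0.16430637]
s 240 0.14170494868430056 ((0.5730808973312378, 0.20523682236671448), (0.056081634014844894, 0.14112453162670135), 6.880044460296631)
t 495 0.14303201990667813 ((0.5630940794944763, 0.2514035999774933), (0.03851296380162239, 0.04791215434670448), 76.82200622558594)
s 0.06 54 [ 0.52220516 -0.25597401  0.06732006] [ 0.51344948 -0.27633434] [ 0.53534568 -0.20749914  0.07481038]
s 0.075 62 [ 0.52382526 -0.25386948  0.08318789] [ 0.51257502 -0.27605864] [ 0.53610872 -0.20662164  0.08987774]
s 0.09 52 [ 0.52228043 -0.25669505  0.09659594] [ 0.51241281 -0.27583894] [ 0.53301069 -0.20892769  0.10491302]
s 0.116 84 [ 0.53146984 -0.27417924  0.12233924] [ 0.51842036 -0.27813925] [ 0.54404298 -0.26640586  0.12999791]
s 0.13 109 [ 0.53297069 -0.27241298  0.13583764] [ 0.51910868 -0.27830597] [ 0.54344787 -0.26554     0.13991076]
t 0.06 20 [ 0.52141881 -0.26966081  0.0682207 ] [ 0.51195907 -0.27324993] [ 0.5293835  -0.26724147  0.07432353]
t 0.075 15 [ 0.52002139 -0.26880252  0.08301334] [ 0.51181942 -0.27281074] [ 0.5313656  -0.26661693  0.08939127]
t 0.09 14 [ 0.51727899 -0.26897755  0.09794714] [ 0.51345611 -0.27196716] [ 0.52542901 -0.26746053  0.10498918]
t 0.116 28 [ 0.52543161 -0.2663282   0.12269774] [ 0.51540594 -0.27382745] [ 0.53894006 -0.26355024  0.12840397]
t 0.13 83 [ 0.52654698 -0.26912493  0.13692808] [ 0.51589086 -0.2746884 ] [ 0.54020866 -0.26364366  0.14344162]
```

Emit:
drive_tool --series '[[[-0.252,-0.329,-0.03],0,0],[[-0.252,-0.329,-0.03],0,0],[[-0.252,-0.329,-0.03],0,0],[[-0.252,-0.329,-0.03],0,0],[[-0.252,-0.329,-0.03],0,0],[[-0.252,-0.329,-0.03],0,0],[[-0.252,-0.329,-0.03],0,0],[[-0.252,-0.329,-0.03],0,0],[[-0.252,-0.329,-0.03],0,0],[[-0.252,-0.329,-0.03],0,0],[[-0.484,-0.316,-0.03],0,0],[[-0.484,-0.316,-0.03],0,0],[[-0.484,-0.316,-0.03],0,0],[[-0.484,-0.316,-0.03],0,0],[[-0.484,-0.316,-0.03],0,0],[[-0.484,-0.316,-0.03],0,0],[[-0.484,-0.316,-0.03],0,0],[[-0.484,-0.316,-0.03],0,0]]' --newtons 30

```text
time_s: 2.2
position: [0.5264, 0.1051, 0.2615]
tool_rot: [[-0.968, 0.252, -0.0], [0.252, 0.968, 0.0], [0.0, 0.0, -1.0]]
ft_force: [-0.5, 0.0, 0.7]
grip_width: -0.0003
gripper_force: 0.0
```

Emit:
drive_tool --series '[[[0,0,0.04],0,0],[[0,0,0.08],0,0],[[0,0,0.104],0,0],[[0,0,0.104],0,0],[[0,0,0.104],0,0]]'

```text
time_s: 2.7
position: [0.5273, 0.1044, 0.1587]
tool_rot: [[-0.968, 0.252, 0.001], [0.252, 0.968, -0.0], [-0.001, 0.0, -1.0]]
ft_force: [0.8, -0.8, 0.5]
grip_width: 0.0
gripper_force: 0.0
```

Run:
```python
from h import *
s=cap('scene'); cv2.imwrite('pics/push0.png',cv2.resize(s['img'][100:280,360:540,::-1],(540,540),interpolation=cv2.INTER_CUBIC))
```

```text
(no output)
```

View pics/push0.png

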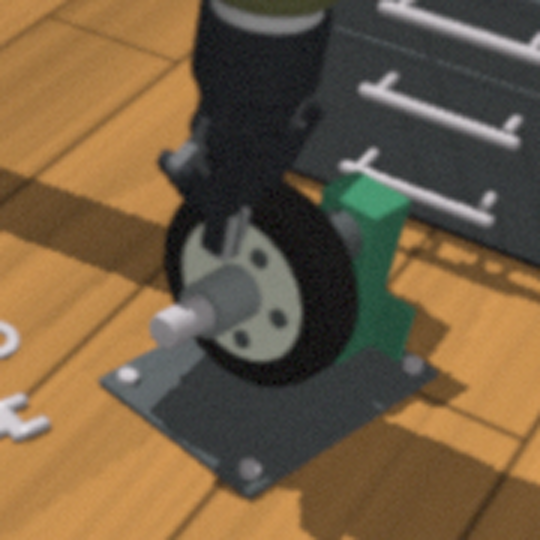

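The closed fingertips (crop ≈(225,245)) stand just in front of the tyre face, above the hub. Pushing gently.

Emit:
drive_tool --series '[[[0,0.004,0],0,0],[[0,0.007,0],0,0],[[0,0.01,0],0,0],[[0,0.012,0],0,0],[[0,0.014,0],0,0],[[0,0.016,0],0,0],[[0,0.018,0],0,0],[[0,0.02,0],0,0],[[0,0.022,0],0,0],[[0,0.024,0],0,0]]'

```text
time_s: 3.75
position: [0.5335, 0.1271, 0.1573]
tool_rot: [[-0.967, 0.253, -0.0], [0.253, 0.967, -0.0], [0.0, -0.0, -1.0]]
ft_force: [-1.8, -3.3, 1.3]
grip_width: -0.0001
gripper_force: 2.2
```

Sliding with about 4 N.

Emit:
drive_tool --series '[[[0,0.002,0],0,0],[[0,0.004,0],0,0],[[0,0.006,0],0,0],[[0,0.008,0],0,0],[[0,0.01,0],0,0],[[0,0.012,0],0,0],[[0,0.014,0],0,0],[[0,0.016,0],0,0]]'

```text
time_s: 4.55
position: [0.5376, 0.1428, 0.1573]
tool_rot: [[-0.967, 0.253, -0.0], [0.253, 0.967, 0.0], [0.0, -0.0, -1.0]]
ft_force: [-2.8, -3.2, 1.0]
grip_width: -0.0
gripper_force: 2.2
```

Run:
```python
from st import *
s=cap('scene'); t=cap('top'); axis(s,(380,515,150,270)); axis(t,(105,250,105,220)); print(env.observe()['ft_force'])
```

```text
axis x at y=.075 0.5201980721403825 z 0.11426972058788873 deg 75.99944226288002 385 337 axle span y-along [-0.01808512  0.04649153] hub [0.04302642 0.08273774]
axis x at y=.075 0.518033151421584 z 0.11515203180280165 deg 75.035501719934 496 277 axle span y-along [-0.0160555   0.05298552] hub [0.0459483  0.08315976]
[-1.20644212 -1.35513494  2.1472752 ]
```

Emit:
drive_tool --series '[[[0,0.001,0],0,0],[[0,0.002,0],0,0],[[0,0.003,0],0,0],[[0,0.004,0],0,0],[[0,0.005,0],0,0],[[0,0.006,0],0,0],[[0,0.007,0],0,0],[[0,0.008,0],0,0]]'

```text
time_s: 5.45
position: [0.5396, 0.1505, 0.1573]
tool_rot: [[-0.967, 0.253, -0.0], [0.253, 0.967, 0.0], [0.0, -0.0, -1.0]]
ft_force: [-2.8, -4.4, 1.2]
grip_width: 0.0001
gripper_force: 2.1
```

Emit:
drive_tool --series '[[[0,0.001,0],0,0],[[0,0.002,0],0,0],[[0,0.003,0],0,0]]'

```text
time_s: 5.75
position: [0.5403, 0.1533, 0.1573]
tool_rot: [[-0.967, 0.253, -0.0], [0.253, 0.967, 0.0], [0.0, -0.0, -1.0]]
ft_force: [-3.0, -3.2, 1.0]
grip_width: 0.0002
gripper_force: 2.1
```

Emit:
drive_tool --series '[[[0,0.0005,0],0,0],[[0,0.001,0],0,0]]'

```text
time_s: 5.95
position: [0.5406, 0.1543, 0.1573]
tool_rot: [[-0.967, 0.253, -0.0], [0.253, 0.967, 0.0], [0.0, -0.0, -1.0]]
ft_force: [-2.9, -4.0, 1.7]
grip_width: 0.0001
gripper_force: 2.1
```

Emit:
drive_tool --series '[[[0,0.0005,0],0,0],[[0,0.001,0],0,0]]'

```text
time_s: 6.15
position: [0.5407, 0.1547, 0.1573]
tool_rot: [[-0.967, 0.253, -0.001], [0.253, 0.967, -0.001], [0.0, -0.001, -1.0]]
ft_force: [-3.8, -8.9, 3.0]
grip_width: -0.0002
gripper_force: 4.7
```

Emit:
drive_tool --series '[[[0,0.0003,0],0,0],[[0,0.0003,0],0,0],[[0,0.0003,0],0,0]]'

```text
time_s: 6.45
position: [0.5406, 0.1547, 0.1573]
tool_rot: [[-0.967, 0.253, -0.001], [0.253, 0.967, -0.002], [0.0, -0.002, -1.0]]
ft_force: [-4.2, -8.3, 1.6]
grip_width: -0.0001
gripper_force: 4.5
```

Emit:
drive_tool --series '[[[0,-0.02,0],0,0],[[0,-0.03,-0.03],0,0],[[0,-0.05,-0.08],0,0.04],[[-0.097,-0.414,-0.093],-8,0.04],[[-0.097,-0.414,-0.093],-17,0.04],[[-0.097,-0.414,-0.093],-17,0.04],[[-0.097,-0.414,-0.093],-17,0.04],[[-0.097,-0.414,-0.093],-17,0.04],[[-0.097,-0.414,-0.093],-17,0.04],[[-0.097,-0.414,-0.093],-17,0.04],[[-0.097,-0.414,-0.093],-17,0.04],[[-0.097,-0.414,-0.093],-17,0.04],[[-0.097,-0.414,-0.093],-17,0.04],[[-0.097,-0.414,-0.093],-17,0.04],[[-0.097,-0.414,-0.093],-17,0.04]]'

```text
time_s: 7.95
position: [0.5304, -0.2683, 0.2506]
tool_rot: [[-0.999, -0.043, 0.001], [-0.043, 0.999, -0.0], [-0.001, -0.0, -1.0]]
ft_force: [-0.6, 0.1, -0.0]
grip_width: 0.04
gripper_force: 0.0
```

Run:
```python
from st import *
s=cap('scene'); t=cap('top'); axis(s,(380,515,150,270)); axis(t,(105,250,105,220))
a=cv2.resize(np.mean([cap('top')['img'][140:190,190:250].astype(float) for _ in range(4)],0).astype(np.uint8)[:,:,::-1],(600,500),interpolation=cv2.INTER_CUBIC)
b=cv2.resize(np.mean([cap('scene')['img'][180:230,400:460].astype(float) for _ in range(4)],0).astype(np.uint8)[:,:,::-1],(600,500),interpolation=cv2.INTER_CUBIC)
c=np.zeros((600,800,3),np.uint8)
c[:333,:400]=cv2.resize(a,(400,333)); c[:333,400:]=cv2.resize(b,(400,333))
c[333:,:356]=cv2.resize(s['img'][250:400,220:420,::-1],(356,267)); c[333:,400:756]=cv2.resize(t['img'][100:250,320:520,::-1],(356,267))
cv2.imwrite('pics/m2.png',c)
```

```text
axis x at y=.075 0.5203288060238461 z 0.1142632148085492 deg 76.0353389127301 422 345 axle span y-along [-0.01869857  0.05791577] hub [0.05464397 0.09470022]
axis x at y=.075 0.5181783211623558 z 0.11511416406593096 deg 75.21197179033244 573 626 axle span y-along [-0.016178    0.05764968] hub [0.05674277 0.16350149]
```

View pics/m2.png

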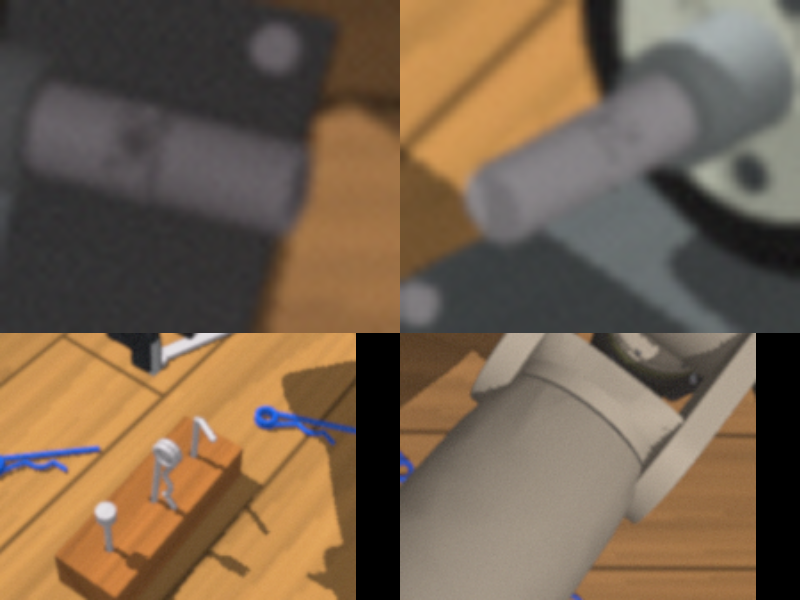

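Hole in top crop at (140,132) → pixel (211,160); in scene at (620,128) → pixel (433,199). The gripper is above the clip, which stands in the middle hole.

Run:
```python
from st import *
for n,(cu,cv_) in(('top',(211,160)),('scene',(433,199.2))):
    D=[cap(n) for _ in range(4)]; d=D[0]; g=np.mean([cv2.cvtColor(x['img'],cv2.COLOR_RGB2GRAY).astype(float) for x in D],0)
    print(n,onz(d,[[cu,cv_]],.1275))
    u0,v0=int(cu)-9,int(cv_)-7; w=g[v0:v0+15,u0:u0+19]; print(w.astype(int))
```

```text
top [[0.52688193 0.10057994 0.1275    ]]
[[ 66  63  59  56  51  51  51  49  51  48  46  49  51  52  51  49  47  48
   50]
 [ 81  78  74  70  69  61  56  57  50  51  48  48  50  48  49  50  51  49
   51]
 [ 89  86  85  83  82  75  71  71  65  63  63  57  50  48  49  49  47  48
   48]
 [ 91  89  89  91  88  83  79  75  75  78  77  70  63  57  54  54  49  50
   47]
 [ 94  94  94  93  88  85  79  76  77  81  81  75  70  68  70  65  62  58
   57]
 [ 98  97  97  96  93  87  82  79  79  78  76  75  70  75  81  81  78  74
   69]
 [ 99  99  98  96  94  85  79  74  72  71  75  74  75  81  85  87  87  84
   83]
 [100  99 100  98  92  84  75  65  61  67  72  77  83  90  91  93  92  89
   90]
 [ 97 100 100  96  92  83  74  66  64  67  71  78  87  92  96  96  94  95
   93]
 [ 94  97  96  95  92  87  79  69  65  71  77  78  87  96  97  95  95  96
   94]
 [ 93  93  94  91  84  82  80  76  73  78  79  82  89  96  97  95  95  97
   97]
 [ 88  90  90  83  79  81  82  81  83  79  78  81  88  96  96  97  97  98
   99]
 [ 87  87  87  83  82  85  83  87  86  85  79  80  90  94  95  95  96  96
   95]
 [ 77 
[... 715 characters left out ...]
 113 121 127 125 128 133 135 136 134 135 133
  130]
 [116 118 120 120 119 118 122 120 118 123 122 124 132 134 133 132 132 131
  128]
 [119 122 125 126 125 121 121 121 118 122 119 119 124 134 133 132 129 126
  121]
 [126 128 129 129 130 125 120 122 124 124 123 124 127 131 128 127 124 118
  112]
 [129 130 132 132 132 128 125 122 125 128 126 128 128 127 123 119 113 106
   98]
 [132 131 130 131 130 130 126 121 122 128 129 128 123 121 114 105 100  94
   90]
 [130 133 131 133 131 132 128 125 123 125 123 121 115 106  96  87  83  84
   86]
 [132 132 132 132 130 131 128 129 129 125 121 114 100  76  61  53  59  65
   76]
 [134 133 132 129 129 127 125 124 122 120 113 104  86  55  37  33  36  39
   54]]
```

Emit:
drive_tool --series '[[[0.001,-0.002,0.05],0,0.04],[[0.001,-0.002,0.09],0,0.04],[[0.001,-0.002,0.12],0,0.04],[[0.001,-0.002,0.13],0,0.04],[[0.001,-0.002,0.14],0,0.04],[[0.001,-0.002,0.14],0,0.04],[[0.001,-0.002,0.14],0,0.04]]'

```text
time_s: 9.55
position: [0.5297, -0.272, 0.1117]
tool_rot: [[-0.999, -0.041, 0.002], [-0.041, 0.999, -0.001], [-0.002, -0.002, -1.0]]
ft_force: [0.0, 0.8, -0.7]
grip_width: 0.0403
gripper_force: 0.0
```

Run:
```python
from h import *
s=cap('scene'); cv2.imwrite('pics/pre.png',cv2.resize(s['img'][240:380,240:400,::-1],(800,600)[0:2] and (686,600),interpolation=cv2.INTER_CUBIC)); print(env.observe()['position'],env.observe()['ft_force'])
```

```text
[ 0.52969359 -0.27203873  0.11176922] [-0.12459322 -0.38860681 -0.58342521]
```

View pics/pre.png

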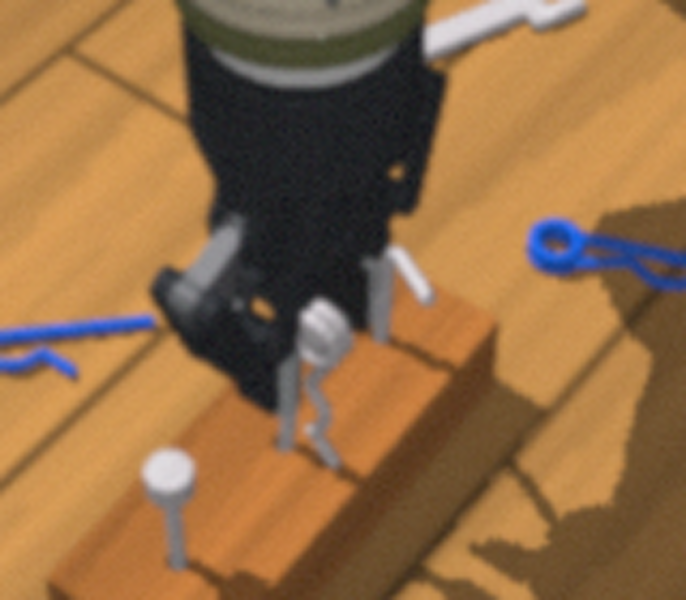

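Run:
```python
from h import *
s=cap('scene'); o=env.observe(); p=o['position'];R=o['tool_rot']
for L in ([0,-.02,0],[0,.02,0],[0,-.02,-.019],[0,.02,-.019],[0,0,-.019]):
    w=p+R@L; uv=proj(s,[w])[0]; print(L,w.round(3),((uv-[240,240])*4.286).round())
P=cloud(s)[300:335,290:333]; k=(P[...,2]>.118)&(P[...,2]<.145)&(P[...,0]>.51); q=P[k]; hs=cv2.cvtColor(s['img'],cv2.COLOR_RGB2GRAY)[300:335,290:333][k]
b=q[hs>120]; print(len(b),b.min(0),b.max(0),b.mean(0))
```

```text
[0, -0.02, 0] [ 0.53  -0.292  0.112] [278. 394.]
[0, 0.02, 0] [ 0.529 -0.252  0.112] [343. 321.]
[0, -0.02, -0.019] [ 0.53  -0.292  0.131] [276. 361.]
[0, 0.02, -0.019] [ 0.529 -0.252  0.131] [343. 289.]
[0, 0, -0.019] [ 0.53  -0.272  0.131] [310. 324.]
119 [ 0.52106935 -0.27792532  0.11823026] [ 0.54290014 -0.2541435   0.14168423] [ 0.53487   -0.2722849  0.131618 ]
```

Emit:
drive_tool --series '[[[-0.002,0,0.002],0,0.04],[[-0.002,0,0.002],0,0.03],[[-0.002,0,0.002],0,0.024],[[-0.002,0,0.002],0,0.02],[[-0.002,0,0.002],0,0.016],[[-0.002,0,0.002],0,0.012],[[-0.002,0,0.002],0,0.008],[[-0.002,0,0.002],0,0.004],[[-0.002,0,0.002],0,0],[[-0.002,0,0.002],0,0],[[-0.002,0,0.002],0,0]]' --newtons 80

```text
time_s: 10.75
position: [0.5311, -0.2714, 0.1084]
tool_rot: [[-0.999, -0.041, 0.0], [-0.041, 0.999, 0.0], [-0.0, 0.0, -1.0]]
ft_force: [0.1, 3.3, 2.1]
grip_width: 0.0105
gripper_force: 78.1
```

Emit:
drive_tool --series '[[[0,0,-0.008],0,0],[[0,0,-0.018],0,0],[[0,0,-0.03],0,0],[[0,0,-0.05],0,0],[[0,0,-0.08],0,0],[[0,0,-0.11],0,0],[[0,0,-0.14],0,0],[[0,0,-0.15],0,0],[[0,0,-0.15],0,0],[[0,0,-0.15],0,0]]'

```text
time_s: 11.75
position: [0.5307, -0.2714, 0.2571]
tool_rot: [[-0.999, -0.041, -0.002], [-0.041, 0.999, 0.001], [0.002, 0.001, -1.0]]
ft_force: [-0.8, 0.1, -1.5]
grip_width: 0.0104
gripper_force: 78.3
```

Emit:
drive_tool --series '[[[-0.0185,0.3695,0],8,0],[[-0.0185,0.3695,0],17,0],[[-0.0185,0.3695,0],17,0],[[-0.0185,0.3695,0],17,0],[[-0.0185,0.3695,0],17,0],[[-0.0185,0.3695,0],17,0],[[-0.0185,0.3695,0],17,0],[[-0.0185,0.3695,0],17,0],[[-0.0185,0.3695,0],17,0],[[-0.0185,0.3695,0],17,0],[[-0.0185,0.3695,0],17,0],[[-0.0185,0.3695,0],17,0]]'

```text
time_s: 12.95
position: [0.5345, 0.0973, 0.2579]
tool_rot: [[-0.967, 0.255, -0.001], [0.255, 0.967, -0.0], [0.001, -0.0, -1.0]]
ft_force: [-0.0, -0.6, -0.9]
grip_width: 0.0105
gripper_force: 78.4
```

Run:
```python
from h import *
print(env.observe()['position'],env.observe()['ft_force'])
s=cap('scene'); c=cv2.resize(s['img'][130:250,370:500,::-1],(650,600),interpolation=cv2.INTER_CUBIC)
o=env.observe();p=o['position'];R=o['tool_rot']
for P in ([.5263,.1006,.1275],): uv=proj(s,[P])[0]; print(uv,(uv-[370,130])*5)
tip=p+R@np.array([.008,0,.092]); print('exp tip',tip,(proj(s,[tip])[0]-[370,130])*5)
cv2.imwrite('pics/over.png',c)
t=cap('top'); print('top hole px',proj(t,[[.5263,.1006,.1275]]),'tip',proj(t,[tip]))
```

```text
[0.53454039 0.09726148 0.25792525] [-0.00798275 -0.56806057 -0.90635912]
[429.7174557  196.78842906] [298.58727849 333.94214532]
exp tip [0.52681304 0.09937449 0.16607856] [313.41112916 256.86885244]
top hole px [[210.97704051 160.31892527]] tip [[206.71716945 154.38447385]]
```

View pics/over.png

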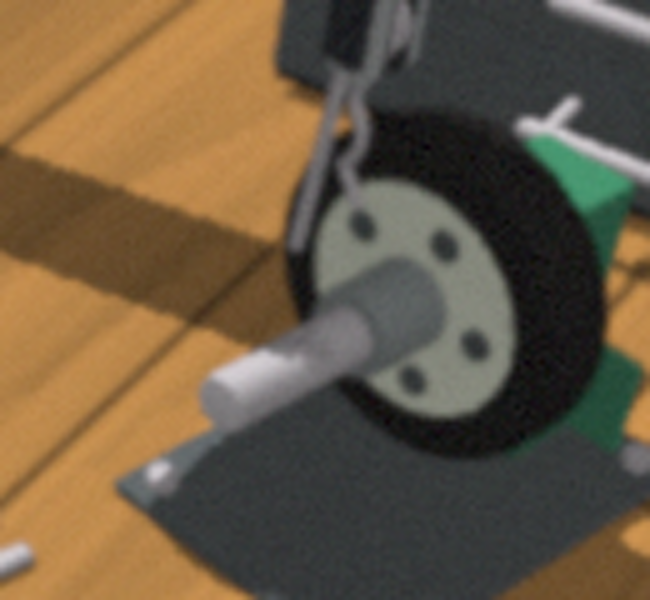

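Scene: leg from crop (340,75) to tip (297,248); expected tip (313,257), so the clip leans a few degrees. I'll measure the leg in 3D.

```bash
cat > leg.py <<'E'
from h import *
def leg(zlo=.14):
    o=env.observe();p=o['position'];R=o['tool_rot']; 
    for n in('scene','top'):
        D=[cap(n) for _ in range(3)]; q=np.vstack([cloud(d)[(d['depth']>0)] for d in D])
        L=(q-p)@R; Z=L[:,2]
        k=(Z>.015)&(Z<.1)&(abs(L[:,0]-.008-.0)<.022)&(abs(L[:,1])<.014)&(q[:,2]>zlo)
        L=L[k]; c=D[0]['R'].T@-D[0]['t']
        v=(p-c)@R; v[2]=0; v/=np.linalg.norm(v)   # shift surface by radius away from camera (horizontal part)
        out=[]
        for a in np.arange(.02,.1,.01):
            m=L[(L[:,2]>=a)&(L[:,2]<a+.01)]
            if len(m)>3:
                w=m[m[:,0]>np.percentile(m[:,0],95)-.005]; out.append((round(a+.005,3),len(m),(np.median(w,0)*1e3).round(1),(m[:,0].min()*1e3).round(1)))
        print(n,'view dir in tool',v.round(2),'max z',np.percentile(L[:,2],99) if len(L) else None)
        for x in out: print(*x)
E
python3 - <<'E'
from leg import *
leg(); t=cap('top'); c=cv2.resize(t['img'][120:190,170:250,::-1],(680,595),interpolation=cv2.INTER_CUBIC); cv2.imwrite('pics/overt.png',c)
E
```

```text
scene view dir in tool [0.59 0.8  0.  ] max z 0.08984188570897432
0.025 99 [10.8 -4.1 25.2] -6.5
0.035 81 [11.5 -3.9 35.5] -5.7
0.045 93 [13.5 -3.5 45.5] -6.5
0.055 65 [14.  -2.3 55.2] -8.9
0.065 43 [14.9 -1.8 65.7] 11.8
0.075 40 [16.  -1.8 75.2] 12.1
0.085 42 [16.  -1.5 85.7] 12.4
0.095 5 [16.8 -1.1 90.8] 14.6
top view dir in tool [-0.57  0.82  0.  ] max z 0.08890168330956301
0.025 30 [15.5 -2.  24.7] 13.0
0.035 61 [16.5 -2.5 36.2] -0.5
0.045 57 [17.4 -1.5 44.5] -3.7
0.055 38 [18.3 -1.  56.5] -7.6
0.065 27 [19.9 -0.8 65.2] 16.2
0.075 27 [20.5 -0.9 75.1] 17.5
0.085 25 [21.8 -1.1 84.8] 17.5
```

View pics/overt.png

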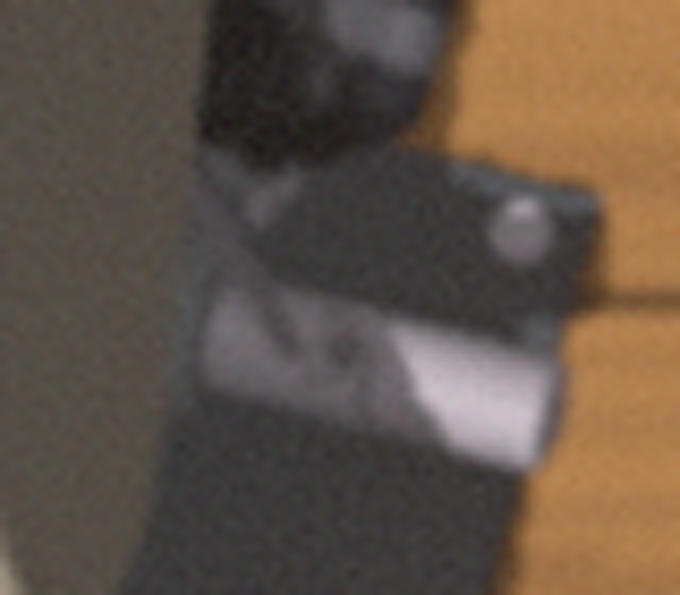

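Top: hole at crop (345,345) → pixel (210.6,160.6); leg tip at (285,350), about 10 mm off. Leg leans ≈5° (tip toward tool +x). Correct and come down near.

Emit:
drive_tool --series '[[[-0.01,0,0],0,0],[[-0.01,0,0.015],0,0],[[-0.01,0,0.03],0,0],[[-0.01,0,0.03],0,0],[[-0.01,0,0.03],0,0]]'

```text
time_s: 13.9
position: [0.5447, 0.0958, 0.2286]
tool_rot: [[-0.967, 0.253, 0.0], [0.253, 0.967, -0.0], [-0.0, 0.0, -1.0]]
ft_force: [0.6, -1.0, -1.1]
grip_width: 0.0103
gripper_force: 78.4
```

Run:
```python
from leg import *
leg(.131); o=env.observe(); p=o['position'];R=o['tool_rot']; print(p)
for n,H in(('top',[.5255,.1013,.1275]),('scene',[.527,.0998,.1275])): print(n,'hole in tool mm',((np.array(H)-p)@R*1e3).round(1))
s=cap('scene');t=cap('top')
a=cv2.resize(s['img'][150:220,395:475,::-1],(400,350),interpolation=cv2.INTER_CUBIC); b=cv2.resize(t['img'][130:200,180:260,::-1],(400,350),interpolation=cv2.INTER_CUBIC)
cv2.imwrite('pics/near.png',np.hstack([a,b]))
```

```text
scene view dir in tool [0.58 0.81 0.  ] max z 0.08929678793649698
0.025 85 [11.7 -3.5 25.6] -5.1
0.035 69 [11.8 -2.8 33.8] -5.4
0.045 87 [12.7 -2.6 45.5] -6.5
0.055 77 [12.7 -2.5 55.4] -9.6
0.065 37 [14.  -2.3 65.3] 11.5
0.075 38 [14.8 -2.  74.9] 13.2
0.085 37 [16.2 -2.3 85.2] 12.7
top view dir in tool [-0.59  0.81  0.  ] max z 0.08909925785629114
0.025 18 [16.  -2.2 25.7] 13.6
0.035 41 [17.1 -1.9 34.8] 0.8
0.045 59 [17.8 -1.3 45.6] -3.6
0.055 41 [18.7 -1.1 55.3] -7.6
0.065 27 [19.7 -1.6 64.7] 16.1
0.075 25 [20.8 -1.4 74.3] 17.7
0.085 19 [21.7 -0.9 84.5] 18.9
[0.54432293 0.09585105 0.22883266]
top hole in tool mm [ 19.7   0.5 101.3]
scene hole in tool mm [ 17.9  -0.6 101.3]
```

View pics/near.png

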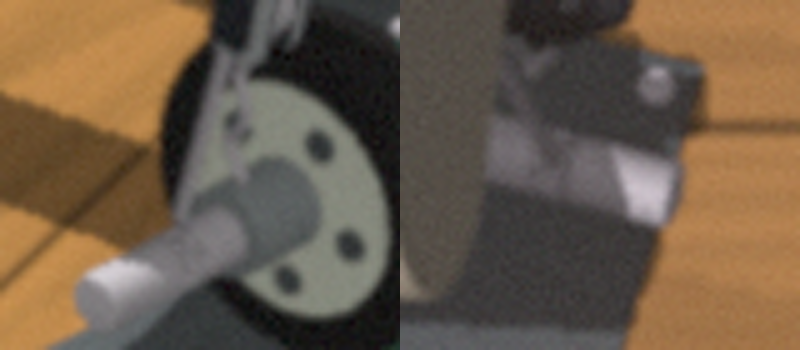

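Emit:
drive_tool --series '[[[0,-0.0004,0.004],0,0],[[0,-0.0004,0.007],0,0],[[0,-0.0004,0.009],0,0],[[0,-0.0004,0.01],0,0],[[0,-0.0004,0.0105],0,0],[[0,-0.0004,0.011],0,0]]' --newtons 45

```text
time_s: 14.9
position: [0.5441, 0.0955, 0.2174]
tool_rot: [[-0.967, 0.253, 0.0], [0.253, 0.967, 0.0], [-0.0, 0.0, -1.0]]
ft_force: [-0.2, -0.2, -0.6]
grip_width: 0.0111
gripper_force: 78.4
```

Emit:
drive_tool --series '[[[0,0,0.0005],0,0],[[0,0,0.001],0,0],[[0,0,0.0015],0,0]]'

```text
time_s: 15.2
position: [0.5441, 0.0956, 0.2159]
tool_rot: [[-0.967, 0.253, 0.0], [0.253, 0.967, 0.0], [-0.0, 0.0, -1.0]]
ft_force: [0.7, 1.4, 0.1]
grip_width: 0.0108
gripper_force: 78.5
```

Emit:
drive_tool --series '[[[0,0,0.0007],0,0],[[0,0,0.0014],0,0],[[0,0,0.002],0,0]]'

```text
time_s: 15.5
position: [0.5441, 0.0956, 0.2138]
tool_rot: [[-0.967, 0.253, 0.0], [0.253, 0.967, 0.0], [-0.0, 0.0, -1.0]]
ft_force: [0.2, 2.1, 0.6]
grip_width: 0.0103
gripper_force: 78.6
```

Emit:
drive_tool --series '[[[0,0,0.0007],0,0],[[0,0,0.0014],0,0],[[0,0,0.002],0,0]]'

```text
time_s: 15.8
position: [0.5441, 0.0956, 0.2118]
tool_rot: [[-0.967, 0.253, 0.0], [0.253, 0.967, 0.0], [-0.0, 0.0, -1.0]]
ft_force: [-0.3, 1.7, 0.7]
grip_width: 0.0106
gripper_force: 78.6
```

Emit:
drive_tool --series '[[[0.0001,0.0003,0.0015],0,0],[[0.0003,0.0005,0.003],0,0],[[0.0004,0.0006,0.0045],0,0],[[0.0005,0.0007,0.006],0,0]]'

```text
time_s: 16.2
position: [0.5437, 0.0961, 0.2056]
tool_rot: [[-0.967, 0.253, -0.0], [0.253, 0.967, -0.0], [0.0, -0.0, -1.0]]
ft_force: [0.4, 0.5, -0.5]
grip_width: 0.0103
gripper_force: 78.5
```

Run:
```python
from leg import *
leg(.131); o=env.observe(); p=o['position'];R=o['tool_rot']; print(p,R.T@o['ft_force'])
for n,H in(('top',[.5255,.1013,.1275]),('scene',[.527,.0998,.1275])): print(n,'hole in tool mm',((np.array(H)-p)@R*1e3).round(1))
```

```text
scene view dir in tool [0.58 0.81 0.  ] max z 0.07299277245955571
0.025 87 [10.8 -2.4 25.4] -5.0
0.035 64 [11.2 -2.3 34.7] -4.9
0.045 89 [12.1 -2.  45.2] -5.6
0.055 66 [13.1 -2.4 55.1] -9.9
0.065 37 [14.9 -2.1 65.5] 11.0
0.075 17 [14.3 -2.  72. ] 12.3
top view dir in tool [-0.59  0.81  0.  ] max z 0.07341164662121497
0.025 24 [16.  -0.9 25.1] 13.0
0.035 41 [17.  -1.6 36. ] 0.6
0.045 63 [17.7 -1.5 45.4] -3.8
0.055 40 [18.6 -1.2 55.8] -8.0
0.065 22 [19.8 -1.1 66.1] 17.3
0.075 10 [20.6 -0.4 72.5] 20.1
[0.54371936 0.09622913 0.20575812] [-0.22317782  0.6323626   1.14949113]
top hole in tool mm [18.9  0.3 78.3]
scene hole in tool mm [17.1 -0.8 78.3]
```

Emit:
drive_tool --series '[[[0.0002,0.0001,0.002],0,0],[[0.0004,0.0001,0.004],0,0],[[0.0006,0.0002,0.006],0,0],[[0.0008,0.0002,0.008],0,0],[[0.0009,0.0003,0.01],0,0]]'

```text
time_s: 17.0
position: [0.5431, 0.0968, 0.1957]
tool_rot: [[-0.967, 0.253, 0.0], [0.253, 0.967, -0.0], [-0.0, 0.0, -1.0]]
ft_force: [0.9, 1.2, 0.6]
grip_width: 0.0109
gripper_force: 78.5
```

Emit:
drive_tool --series '[[[0.0002,0.0,0.002],0,0],[[0.0004,0.0,0.004],0,0],[[0.0006,0.0,0.006],0,0],[[0.0007,0.0001,0.008],0,0]]'

```text
time_s: 17.4
position: [0.5424, 0.0971, 0.1877]
tool_rot: [[-0.967, 0.253, 0.0], [0.253, 0.967, -0.0], [-0.0, 0.0, -1.0]]
ft_force: [1.4, 1.0, -0.0]
grip_width: 0.0106
gripper_force: 78.5
```

Emit:
drive_tool --series '[[[0,0.0001,0.002],0,0],[[0.0001,0.0002,0.004],0,0],[[0.0002,0.0003,0.006],0,0],[[0.0003,0.0003,0.008],0,0]]'

```text
time_s: 17.8
position: [0.542, 0.0974, 0.1796]
tool_rot: [[-0.967, 0.253, -0.0], [0.253, 0.967, -0.0], [0.0, -0.0, -1.0]]
ft_force: [1.2, 0.3, -1.1]
grip_width: 0.0109
gripper_force: 78.5
```

Emit:
drive_tool --series '[[[0.0002,0,0.0015],0,0],[[0.0003,0,0.003],0,0],[[0.0004,0,0.0045],0,0]]'

```text
time_s: 18.1
position: [0.5417, 0.0975, 0.1752]
tool_rot: [[-0.967, 0.253, -0.0], [0.253, 0.967, -0.0], [0.0, -0.0, -1.0]]
ft_force: [0.4, 0.1, -0.5]
grip_width: 0.0107
gripper_force: 78.5
```

Emit:
drive_tool --series '[[[0.0001,0,0.0015],0,0],[[0.0003,0,0.003],0,0],[[0.0004,0,0.0045],0,0]]'

```text
time_s: 18.4
position: [0.5413, 0.0977, 0.1707]
tool_rot: [[-0.967, 0.253, -0.0], [0.253, 0.967, 0.0], [0.0, 0.0, -1.0]]
ft_force: [0.4, 0.9, -0.7]
grip_width: 0.0103
gripper_force: 78.5
```

Emit:
drive_tool --series '[[[0.0001,0,0.001],0,0],[[0.0002,0,0.002],0,0],[[0.0003,0,0.003],0,0]]'

```text
time_s: 18.7
position: [0.541, 0.0978, 0.1678]
tool_rot: [[-0.967, 0.253, 0.0], [0.253, 0.967, 0.0], [-0.0, 0.0, -1.0]]
ft_force: [1.2, -0.7, -0.1]
grip_width: 0.011
gripper_force: 78.6
```

Emit:
drive_tool --series '[[[0.0001,0,0.001],0,0],[[0.0002,0,0.002],0,0],[[0.0003,0,0.003],0,0]]'

```text
time_s: 19.0
position: [0.5415, 0.0979, 0.1659]
tool_rot: [[-0.967, 0.253, 0.003], [0.253, 0.967, 0.0], [-0.003, 0.001, -1.0]]
ft_force: [0.9, 0.4, 9.0]
grip_width: 0.0106
gripper_force: 79.8
```

Emit:
drive_tool --series '[[[0,0,0.0007],0,0],[[0,0,0.0014],0,0]]'

```text
time_s: 19.2
position: [0.5415, 0.098, 0.1646]
tool_rot: [[-0.967, 0.253, 0.003], [0.253, 0.967, 0.0], [-0.003, 0.001, -1.0]]
ft_force: [1.5, 1.4, 7.6]
grip_width: 0.0108
gripper_force: 79.6
```

Emit:
drive_tool --series '[[[0,0,0.0007],0,0],[[0,0,0.0014],0,0]]'

```text
time_s: 19.4
position: [0.5416, 0.098, 0.1636]
tool_rot: [[-0.967, 0.253, 0.004], [0.253, 0.967, 0.0], [-0.004, 0.001, -1.0]]
ft_force: [1.0, 0.9, 12.0]
grip_width: 0.0106
gripper_force: 80.3
```

Emit:
drive_tool --series '[[[0,0,0.0005],0,0],[[0,0,0.001],0,0]]'

```text
time_s: 19.6
position: [0.5417, 0.0981, 0.163]
tool_rot: [[-0.967, 0.253, 0.004], [0.253, 0.967, 0.0], [-0.004, 0.002, -1.0]]
ft_force: [-0.1, 1.8, 14.6]
grip_width: 0.0105
gripper_force: 80.6
```

Emit:
drive_tool --series '[[[0,0,0.0005],0,0],[[0,0,0.001],0,0]]'

```text
time_s: 19.8
position: [0.5418, 0.0981, 0.1624]
tool_rot: [[-0.967, 0.253, 0.005], [0.253, 0.967, 0.0], [-0.005, 0.002, -1.0]]
ft_force: [-0.8, 1.3, 15.9]
grip_width: 0.0106
gripper_force: 80.9
```

Force climbs because the leaning grip holds the clip crooked. I'll back off, release (the leg is in the hole) and let it straighten.

Emit:
drive_tool --series '[[[0.001,0,-0.003],0,0],[[0.002,0,-0.006],0,0],[[0.002,0,-0.006],0,0],[[0.002,0,-0.006],0,0.014],[[0.002,0,-0.006],0,0.018],[[0.002,0,-0.006],0,0.022],[[0.002,0,-0.006],0,0.026],[[0.002,0,-0.006],0,0.03],[[0.002,0,-0.006],0,0.03],[[0.002,0,-0.006],0,0.03]]'

```text
time_s: 20.8
position: [0.5387, 0.0983, 0.166]
tool_rot: [[-0.967, 0.253, -0.0], [0.253, 0.967, -0.0], [0.0, -0.0, -1.0]]
ft_force: [-0.1, 0.1, -0.6]
grip_width: 0.03
gripper_force: 0.0
```

Run:
```python
from leg import *
o=env.observe(); p=o['position'];R=o['tool_rot']; print(p,o['ft_force'],o['grip_width'])
for n,H in(('top',[.5255,.1013,.1275]),('scene',[.527,.0998,.1275])): print(n,'hole in tool mm',((np.array(H)-p)@R*1e3).round(1))
for n in('scene','top'):
    d=cap(n); q=cloud(d)[d['depth']>0]; L=(q-p)@R
    k=(abs(L[:,0])<.03)&(abs(L[:,1])<.0115)&(L[:,2]>-.04)&(q[:,2]>.131); L=L[k]*1e3; print(n,k.sum())
    for a in range(-40,45,8):
        m=L[(L[:,2]>=a)&(L[:,2]<a+8)]
        if len(m)>3: print(a+4,len(m),np.percentile(m[:,0],[2,50,98]).round(1),np.percentile(m[:,1],[2,50,98]).round(1))
```

```text
[0.53873498 0.09831826 0.16596725] [-0.12971221  0.10282765 -0.64736471] 0.029960958258267615
top hole in tool mm [13.6 -0.5 38.5]
scene hole in tool mm [11.7 -1.5 38.5]
scene 116
-28 26 [-7.1 -4.3  0.5] [-7.8 -2.3  2.7]
-20 22 [-10.1  -8.   -2.5] [-10.5  -2.8  11.1]
-12 7 [-8.3 -7.6  1.1] [-9.2 -4.  -0.3]
-4 5 [-5.1 -4.1 -2.6] [-4.3 -3.8 -1.9]
12 4 [-2.7 -0.2  3.1] [-3.5 -1.2 -0.3]
20 22 [-6.5  0.4 10.7] [-3.9 -2.1  0.7]
28 21 [-7.6 -2.1 13.2] [-4.8 -2.4  2. ]
36 6 [-6.4  8.9 10.3] [-3.4 -1.9  1.2]
top 22
12 8 [ 3.9  8.2 14.5] [-2.6 -2.  -1.5]
20 5 [12.  13.3 15.2] [-2.7 -2.4 -0.7]
28 6 [13.5 14.9 15.9] [-3.2 -1.8  0.2]
```

Emit:
drive_tool --series '[[[0,0,-0.02],0,0.03],[[0,0,-0.045],0,0.03],[[0,0,-0.05],0,0.03],[[0.003,0,-0.05],0,0],[[0.003,0,-0.05],0,0],[[0.003,0,-0.05],0,0],[[0.003,0,-0.045],0,0],[[0.003,0,-0.04],0,0],[[0.003,0,-0.036],0,0],[[0.003,0,-0.034],0,0],[[0.003,0,-0.034],0,0]]'

```text
time_s: 22.0
position: [0.5358, 0.0991, 0.1996]
tool_rot: [[-0.967, 0.253, -0.001], [0.253, 0.967, 0.0], [0.001, -0.0, -1.0]]
ft_force: [0.4, -0.1, 0.4]
grip_width: 0.0001
gripper_force: 0.0
```

Run:
```python
from leg import *
o=env.observe(); p=o['position'];R=o['tool_rot']; print(p,o['ft_force'])
for n,H in(('top',[.5255,.1013,.1275]),('scene',[.527,.0998,.1275])): print(n,'hole in tool mm',((np.array(H)-p)@R*1e3).round(1))
for n in('scene','top'):
    d=cap(n); q=cloud(d)[d['depth']>0]; L=(q-p)@R
    k=(abs(L[:,0])<.03)&(abs(L[:,1])<.0115)&(L[:,2]>.001)&(q[:,2]>.131); L=L[k]*1e3; print(n,k.sum())
    for a in range(0,80,8):
        m=L[(L[:,2]>=a)&(L[:,2]<a+8)]
        if len(m)>3: print(a+4,len(m),np.percentile(m[:,0],[2,50,98]).round(1),np.percentile(m[:,1],[2,50,98]).round(1))
```

```text
[0.53577583 0.099076   0.19958   ] [ 0.3616903  -0.11516884  0.44156892]
top hole in tool mm [10.5 -0.4 72.1]
scene hole in tool mm [ 8.6 -1.5 72.1]
scene 219
4 35 [-11.2  -5.8   7.9] [-9.5 -6.7  0.8]
12 32 [-12.7  -9.7  10.5] [-9.6 -5.7  2.7]
20 47 [-11.6   1.2  10. ] [-9.  -5.2  2.1]
28 9 [-7.9 -1.   7.4] [-7.6 -3.8 -1.7]
36 17 [-6.6  4.5  8.9] [-4.8 -2.8  2.8]
44 20 [-3.3  3.9  7.8] [-5.  -2.3  0.2]
52 24 [-7.7 -0.2  9.7] [-4.  -2.2  1.1]
60 23 [-9.6 -6.4  8.9] [-5.4 -2.3  1.4]
68 12 [-10.4   4.6   8.9] [-3.4 -1.7 -0.1]
top 84
4 9 [ 6.8 10.5 13.1] [-5.8 -4.4 -1. ]
12 10 [ 9.4 12.1 13.9] [-6.7 -4.9  0.9]
20 14 [0.6 4.2 8.7] [-6.5 -4.9 -2.5]
28 4 [ 1.3 11.4 12.5] [-5.7 -2.  -0.4]
36 7 [ 1.7 10.9 12.4] [-2.9 -2.2 -0.3]
44 10 [ 1.   9.  12.5] [-2.5 -1.8  1.2]
52 14 [-6.4  0.1 12.9] [-2.7 -1.9  0.5]
60 8 [-8.   2.9 12.8] [-2.8 -1.7  0.2]
68 8 [-4.7  2.8 14.8] [-2.5 -1.   9.7]
```

Emit:
drive_tool --series '[[[0,-0.002,0.001],0,0],[[0,-0.003,0.002],0,0],[[0,-0.003,0.003],0,0],[[0,-0.003,0.004],0,0]]'

```text
time_s: 22.5
position: [0.5351, 0.0961, 0.196]
tool_rot: [[-0.967, 0.253, 0.0], [0.253, 0.967, -0.0], [-0.0, 0.0, -1.0]]
ft_force: [1.3, -0.6, -0.4]
grip_width: 0.0001
gripper_force: 0.0
```

Emit:
drive_tool --series '[[[0,0,0.0008],0,0],[[0,0,0.0016],0,0]]'

```text
time_s: 22.7
position: [0.5353, 0.0962, 0.1946]
tool_rot: [[-0.967, 0.253, 0.001], [0.253, 0.967, -0.0], [-0.001, 0.0, -1.0]]
ft_force: [0.7, 0.4, 4.2]
grip_width: 0.0004
gripper_force: 2.0
```

Emit:
drive_tool --series '[[[0,0,0.0008],0,0],[[0,0,0.0016],0,0]]'

```text
time_s: 22.9
position: [0.5357, 0.0962, 0.1937]
tool_rot: [[-0.967, 0.253, 0.002], [0.253, 0.967, -0.0], [-0.002, 0.001, -1.0]]
ft_force: [0.3, 0.1, 8.4]
grip_width: -0.0002
gripper_force: 4.2
```

Emit:
drive_tool --series '[[[0,0,0.0006],0,0],[[0,0,0.0012],0,0]]'

```text
time_s: 23.1
position: [0.5357, 0.0962, 0.1926]
tool_rot: [[-0.967, 0.253, 0.002], [0.253, 0.967, -0.0], [-0.002, 0.001, -1.0]]
ft_force: [0.4, -0.8, 7.0]
grip_width: 0.0005
gripper_force: 3.3
```

Emit:
drive_tool --series '[[[0,0,0.0006],0,0],[[0,0,0.0012],0,0]]'

```text
time_s: 23.3
position: [0.5359, 0.0962, 0.1916]
tool_rot: [[-0.967, 0.253, 0.003], [0.253, 0.967, -0.0], [-0.003, 0.001, -1.0]]
ft_force: [-1.0, 0.4, 10.1]
grip_width: 0.0001
gripper_force: 4.8
```

Emit:
drive_tool --series '[[[0,0,0.0006],0,0],[[0,0,0.0012],0,0]]'

```text
time_s: 23.5
position: [0.5361, 0.0962, 0.191]
tool_rot: [[-0.967, 0.253, 0.004], [0.253, 0.967, -0.0], [-0.004, 0.001, -1.0]]
ft_force: [-0.7, 0.3, 13.8]
grip_width: -0.0
gripper_force: 6.5
```

Emit:
drive_tool --series '[[[0,0,-0.01],0,0],[[0,0.003,-0.022],0,0.03],[[0,0.003,-0.022],0,0.03],[[0,0.003,-0.022],0,0.03],[[0,0.003,-0.022],0,0.03],[[0,0.003,0.01],0,0.03],[[0,0.003,0.022],0,0.03],[[0,0.003,0.029],0,0.03],[[0,0.003,0.029],0,0.03],[[0,0.003,0.029],0,0.024],[[0,0.003,0.029],0,0.02],[[0,0.003,0.029],0,0.016],[[0,0.003,0.029],0,0.012],[[0,0.003,0.029],0,0.008],[[0,0.003,0.029],0,0.004],[[0,0.003,0.029],0,0],[[0,0.003,0.029],0,0]]' --newtons 40

```text
time_s: 25.2
position: [0.5362, 0.0993, 0.1607]
tool_rot: [[-0.967, 0.253, 0.001], [0.253, 0.967, 0.0], [-0.001, 0.001, -1.0]]
ft_force: [1.2, 3.8, 5.6]
grip_width: 0.0117
gripper_force: 40.5
```

```bash
cat > chk.py <<'E'
from leg import *
o=env.observe(); p=o['position'];R=o['tool_rot']; print(p,o['ft_force'],o['grip_width'],o['gripper_force'])
for n,H in(('top',[.5255,.1013,.1275]),('scene',[.527,.0998,.1275])): print(n,'hole in tool mm',((np.array(H)-p)@R*1e3).round(1))
for n in('scene','top'):
    D=[cap(n) for _ in range(4)]; q=np.vstack([cloud(d)[d['depth']>0] for d in D]); H=np.array([.527,.0998,0] if n=='scene' else [.5255,.1013,0]); H[2]=.115
    S=np.array([[.9668,.2554,0],[-.2554,.9668,0],[0,0,1]]).T.T  # rows: stand x, y, z
    S=np.array([[.9668,-.2554,0],[.2554,.9668,0],[0,0,1]]); L=(q-H)@S.T
    k=(abs(L[:,0])<.03)&(abs(L[:,1])<.011)&(L[:,2]<.085); 
    for a in list(range(-66,-13,10))+list(range(16,80,8)):
        m=L[k&(L[:,2]>=a/1e3)&(L[:,2]<a/1e3+.008)]*1e3
        if len(m)>6: print(n,'z',a+4,len(m),'x',np.percentile(m[:,0],[3,25,50,75,97]).round(1),'y',np.percentile(m[:,1],[3,50,97]).round(1))
E
python3 chk.py
```

```text
[0.5362099  0.09928834 0.16067171] [1.22053551 3.77410478 5.6076135 ] 0.01171171044683163 40.456498861312866
top hole in tool mm [10.9 -0.8 33.2]
scene hole in tool mm [ 9.1 -1.9 33.2]
scene z -42 22 x [0.1 1.8 2.5 3.3 4.4] y [-2.6  0.4  3.4]
scene z -32 38 x [-1.3  0.6  1.9  3.   4.4] y [-3.4 -0.6  3.9]
scene z -22 31 x [0.  1.7 2.3 3.6 4.3] y [-2.4  0.   3. ]
scene z -12 7 x [22.7 23.5 25.3 26.2 26.3] y [-0.   0.6  3.8]
scene z 20 84 x [-1.2  2.2  4.1 17.8 19.8] y [-3.2 -0.   3. ]
scene z 28 90 x [ 0.9  3.5 11.6 14.7 18.9] y [-2.8 -0.1  3.3]
scene z 36 37 x [-0.8  1.9  9.3 12.6 13.5] y [-3.1 -0.8  1.6]
scene z 44 23 x [ 2.5 12.7 14.5 16.4 19.4] y [-10.9 -10.1   6.2]
scene z 52 89 x [14.6 17.2 19.3 20.3 21.5] y [-10.8   4.3   9.8]
scene z 60 85 x [15.4 18.8 19.7 20.2 21.3] y [-10.7  -1.4  10.3]
scene z 68 105 x [17.4 18.8 19.5 20.2 21.5] y [-10.6  -0.7  10.6]
scene z 76 144 x [12.7 16.1 18.1 19.1 20.1] y [-10.3   1.8   9.6]
top z 20 26 x [-3.  -2.  -0.8  0.8  2.6] y [-6.2 -1.4  0.8]
top z 28 16 x [-2.7 -2.4 -1.   0.7  1.8] y [-2.2 -1.3  0.7]
top z 36 8 x [-2.  -1.8 -1.1 -0.3  0.1] y [-2.7 -1.3 -0.4]
top z 52 7 x [-2.1 -2.  -1.9 -1.1 -0.9] y [-9.4 -7.9 -6.2]
```

Emit:
drive_tool --series '[[[0,0,0.0006],0,0],[[0,0,0.0012],0,0]]'

```text
time_s: 25.8
position: [0.5365, 0.0992, 0.1603]
tool_rot: [[-0.967, 0.253, 0.003], [0.253, 0.967, 0.0], [-0.002, 0.001, -1.0]]
ft_force: [-1.8, 3.1, 12.8]
grip_width: 0.0111
gripper_force: 41.4
```

Emit:
drive_tool --series '[[[0,0,0.0005],0,0],[[0,0,0.001],0,0]]'

```text
time_s: 26.0
position: [0.5365, 0.0992, 0.1596]
tool_rot: [[-0.967, 0.253, 0.003], [0.253, 0.967, 0.0], [-0.003, 0.001, -1.0]]
ft_force: [-1.6, 3.4, 14.4]
grip_width: 0.0114
gripper_force: 41.6
```

Emit:
drive_tool --series '[[[0,0,0.0005],0,0],[[0,0,0.001],0,0]]'

```text
time_s: 26.2
position: [0.5363, 0.0993, 0.1582]
tool_rot: [[-0.967, 0.253, 0.002], [0.253, 0.967, 0.0], [-0.002, 0.001, -1.0]]
ft_force: [-0.3, 2.7, 5.7]
grip_width: 0.0114
gripper_force: 40.5
```

Emit:
drive_tool --series '[[[0,0.0003,0.0006],0,0],[[0,0.0004,0.0012],0,0]]'

```text
time_s: 26.4
position: [0.5362, 0.0994, 0.1561]
tool_rot: [[-0.967, 0.253, 0.001], [0.253, 0.967, -0.0], [-0.001, 0.0, -1.0]]
ft_force: [1.1, 2.3, 5.4]
grip_width: 0.0114
gripper_force: 40.3
```

Emit:
drive_tool --series '[[[0,0,0.0006],0,0],[[0,0,0.0012],0,0]]'

```text
time_s: 26.6
position: [0.5363, 0.0995, 0.1551]
tool_rot: [[-0.967, 0.253, 0.001], [0.253, 0.967, 0.0], [-0.001, 0.0, -1.0]]
ft_force: [-0.4, 2.1, 10.0]
grip_width: 0.0113
gripper_force: 40.9
```

Emit:
drive_tool --series '[[[0,0,0.001],0,0],[[0,0,0.002],0,0]]'

```text
time_s: 26.8
position: [0.5363, 0.0995, 0.1533]
tool_rot: [[-0.967, 0.253, 0.001], [0.253, 0.967, 0.0], [-0.001, 0.0, -1.0]]
ft_force: [-0.1, 2.7, 8.3]
grip_width: 0.0112
gripper_force: 40.9
```

```bash
python3 chk.py | grep -E "^\[|scene z -|top z|^scene z [1-4]"
```

```text
[0.53630744 0.09950259 0.15326272] [-0.13881298  2.68622457  8.30501876] 0.011246268835403972 40.86486518383026
scene z -52 16 x [-0.3  0.8  2.3  3.1  3.8] y [-1.8  0.   2.4]
scene z -42 34 x [-1.6  1.1  2.6  3.6  5.2] y [-2.9  0.   3.6]
scene z -32 34 x [-0.8  0.7  2.5  3.2  4.1] y [-2.4 -0.6  2.1]
scene z -22 35 x [0.1 1.8 3.2 3.8 4.7] y [-2.6 -0.6  2. ]
scene z -12 57 x [16.3 19.7 22.8 24.7 26.7] y [-1.5 -0.   3.3]
scene z 20 100 x [-0.7  2.5 10.2 14.2 18.6] y [-2.8 -0.3  2.5]
scene z 28 35 x [ 0.8  4.2 10.9 12.6 13.8] y [-3.  -0.6  2.1]
scene z 36 21 x [ 0.1  9.5 14.5 16.9 19. ] y [-10.9  -9.5   8.3]
scene z 44 87 x [15.6 17.9 18.9 19.7 20.7] y [-10.8   0.2   9.5]
top z 20 23 x [-2.5 -1.7 -1.   0.6  1.9] y [-2.2 -1.7  0.9]
top z 44 9 x [-2.3 -2.2 -2.1 -2.  -1.7] y [-10.6  -9.4  -7.4]
```

Emit:
drive_tool --series '[[[0,0,0.001],0,0],[[0,0,0.002],0,0]]'

```text
time_s: 27.4
position: [0.5361, 0.0995, 0.1509]
tool_rot: [[-0.967, 0.253, 0.001], [0.253, 0.967, 0.0], [-0.0, 0.0, -1.0]]
ft_force: [-0.1, 3.2, 4.5]
grip_width: 0.0112
gripper_force: 40.3
```

Emit:
drive_tool --series '[[[0,0.0003,0.001],0,0],[[0,0.0005,0.002],0,0]]'

```text
time_s: 27.6
position: [0.5359, 0.0997, 0.1483]
tool_rot: [[-0.967, 0.253, -0.001], [0.253, 0.967, -0.001], [0.001, -0.001, -1.0]]
ft_force: [1.3, 0.4, -1.0]
grip_width: 0.0114
gripper_force: 39.4
```

Emit:
drive_tool --series '[[[0,0,0.001],0,0],[[0,0,0.002],0,0]]'

```text
time_s: 27.8
position: [0.5357, 0.0997, 0.146]
tool_rot: [[-0.967, 0.253, -0.002], [0.253, 0.967, -0.0], [0.002, -0.001, -1.0]]
ft_force: [-0.1, -0.8, -1.8]
grip_width: 0.0113
gripper_force: 39.3
```

Emit:
drive_tool --series '[[[0,0,0.0007],0,0],[[0,0,0.0014],0,0]]'

```text
time_s: 28.0
position: [0.5359, 0.0999, 0.145]
tool_rot: [[-0.967, 0.253, -0.001], [0.253, 0.967, -0.0], [0.001, -0.0, -1.0]]
ft_force: [-0.8, -0.2, -1.7]
grip_width: 0.0112
gripper_force: 39.3
```

Emit:
drive_tool --series '[[[0,0,0.0],0,0.014],[[0,0,0.0],0,0.02],[[0,0,0.0],0,0.026],[[0,0,0],0,0.03],[[0,0,0],0,0.03],[[0,0,0],0,0.03]]'

```text
time_s: 28.6
position: [0.5361, 0.0999, 0.1453]
tool_rot: [[-0.967, 0.253, 0.0], [0.253, 0.967, -0.0], [-0.0, -0.0, -1.0]]
ft_force: [0.0, 0.2, -0.4]
grip_width: 0.0302
gripper_force: 0.0
```

Emit:
drive_tool --series '[[[0,0,-0.02],0,0.03],[[0,0,-0.05],0,0.03],[[0,0,-0.09],0,0.03],[[0,0,-0.13],0,0.03],[[0,-0.05,-0.15],0,0.03],[[0,-0.1,-0.15],0,0.03],[[0,-0.15,-0.15],0,0.03],[[0,-0.2,-0.15],0,0.03],[[0,-0.25,-0.15],0,0.03],[[0,-0.25,-0.15],0,0.03]]'

```text
time_s: 29.6
position: [0.4716, -0.1464, 0.295]
tool_rot: [[-0.966, 0.259, -0.001], [0.259, 0.966, -0.001], [0.0, -0.001, -1.0]]
ft_force: [-0.0, 0.4, -0.1]
grip_width: 0.0298
gripper_force: 0.0
```

```bash
python3 chk.py
python3 - <<'E'
from st import *
s=cap('scene'); axis(s,(380,515,150,270)); t=cap('top'); axis(t,(105,250,105,220))
q=np.vstack([cloud(d)[d['depth']>0] for d in [cap('scene') for _ in range(4)]]); L=(q-[.527,.0998,.115])@np.array([[.9668,-.2554,0],[.2554,.9668,0],[0,0,1]]).T*1e3
k=(abs(L[:,1])<12)&(L[:,0]>-8)&(L[:,0]<28); m=L[k&(L[:,2]>30)&(L[:,2]<90)]; print('eye top z',np.percentile(m[:,2],[90,97,100]))
m=L[k&(abs(L[:,1])<6)&(abs(L[:,0]-1.5)<6)&(L[:,2]<-20)&(L[:,2]>-90)]; print('tip',np.percentile(m[:,2],[0,2,5]))
m=L[k&(abs(L[:,1])<6)&(L[:,0]>13)&(L[:,2]<5)&(L[:,2]>-40)]; print('flare',np.percentile(m[:,2],[0,2,5]))
E
```

```text
[ 0.47163003 -0.14640843  0.29504443] [-0.0341377   0.44206023 -0.08813875] 0.02982058127681901 0.0
top hole in tool mm [ 12.  253.4 167.3]
scene hole in tool mm [ 10.2 252.3 167.3]
scene z -62 30 x [-2.4  0.1  0.7  2.4  3.5] y [-1.9  0.6  3.1]
scene z -52 36 x [-1.2  0.6  1.8  3.1  4.2] y [-1.8  0.1  2.7]
scene z -42 43 x [-1.8  0.6  1.6  2.9  4.8] y [-2.5  0.2  3.3]
scene z -32 39 x [-2.5  0.1  2.3  3.3 20.3] y [-2.4 -0.1  3.2]
scene z -22 91 x [ 0.9  3.4 16.9 20.5 24.4] y [-2.6 -0.3  3. ]
scene z -12 27 x [10.6 13.2 14.9 15.9 17.7] y [-2.3 -0.7  1. ]
scene z 20 74 x [-1.3  2.4  7.2 12.2 14.5] y [-3.4 -0.5  2.3]
scene z 28 65 x [ 0.3  2.2  5.1 14.4 16.7] y [-3.4 -0.6  2.5]
scene z 36 126 x [ 0.9  6.   9.1 14.3 19.3] y [-6.8 -2.8  4.7]
scene z 44 154 x [-2.6  2.3  4.8 20.  22.4] y [-6.6 -2.5  4.3]
scene z 52 154 x [-0.2  4.6 16.4 19.2 21.9] y [-5.9 -3.7  4.5]
scene z 60 100 x [ 2.1  6.4 10.6 13.4 17.8] y [-5.6 -1.2  4.1]
top z -22 31 x [16.3 18.5 19.9 22.1 23.3] y [-2.1 -0.7  1.6]
top z 20 39 x [-2.1 -1.4  0.7  7.7 10.8] y [-2.1 -0.9  1.9]
top z 28 23 x [-2.2 -1.7 -1.1  0.4  4.7] y [-2.4 -1.5  2.4]
top z 36 54 x [-0.2  6.5  9.4 12.1 14.3] y [-5.3 -4.1 -0.6]
top z 44 94 x [-3.2  0.7  7.7 15.  18.7] y [-5.8 -3.8  2.5]
top z 52 165 x [-3.2 -1.   1.7 17.1 20.9] y [-5.8  0.5  5.8]
top z 60 256 x [ 0.5  5.   9.  13.  17.6] y [-5.3  0.7  5.9]
axis x at y=.075 0.5201184423261926 z 0.11432597523737684 deg 76.01178442393766 366 352 axle span y-along [-0.01841811  0.05793041] hub [0.02391519 0.09468709]
axis x at y=.075 0.518165151531279 z 0.11509451483965016 deg 75.23976165053479 547 639 axle span y-along [-0.01615391  0.08797631] hub [0.0266733  0.16422343]
eye top z [57.32329716 58.31584403 60.14517258]
tip [-63.66594855 -62.73003136 -62.12221957]
flare [-29.30828857 -28.298403   -26.8537927 ]
```

The clip is home: the tip is 63 mm below the axle line, the bow is closed around it, and the arm is clear. Handing in.

```bash
python3 -c "
from rig import env
print(env.close_job())"
```

```text
the job is handed in; nothing more can be done
None
```

The wheel is home against its collar and the R-clip is through the hole, sprung over the axle and released. I handed the job in at about 30 s; no verdict was shown, and the highest force I read on the tool was about 16 N.

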